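# Raise the stop gate and pass the board through

## Robot

A 6-joint arm with a two-finger parallel gripper is mounted at the origin on a cart in front of the work surface, level with it; the furniture and walls round the work are solid. World frame = base frame: x ahead of the robot, y to its left, z up, the work surface at z = 0. Lengths are in m, angles in rad, forces in N, time in s.
With the tool pointing down it reaches from about 0.325 to 0.85 m from the base axis. Payload 15.5 kg.
Tool frame: the origin (TCP) lies at the very end of the fingers, on their centre line; the grasp point (between the pads) lies 19 mm behind it; z points along the fingers, y is the line along which they close (so a half turn about z gives the same grasp; the last joint's range is limited). The gripper opens to 91 mm and grips with 3 to 60 N. Pads are 32 mm wide; open, the fingers measure 118 mm over their backs; the gripper's body (76 mm by 178 mm) begins 60 mm behind the grasp point.
Start: joints at [1.109, 0.494, 1.345, -0, 1.302, -0.096], TCP at [0.224, 0.584, 0.186] pointing down, gripper open.
Joint ranges: [-2.91, 2.91], [-0.82, 2.16], [0.22, 2.67], [-1.22, 4.37], [0.12, 2.79], [-3.08, 3.08]. Speed limits (rad/s): [1.89, 1.89, 2.57, 3.01, 3.01, 3.01].

## Interface

Orientations are given as a rotation vector (axis times angle).
In Python, from station import readout, cams, manip gives the robot as it stands.
- The arm moves only by the tool move_arm, never from a script. Its arguments are lists of equal length, an entry for each row: "angular": the turn, a rotation vector about the tool's x, y, z in rad, a list of three; "xyz": the shift along the tool's x, y, z in m, a list of three; "gripper": the gripper command: -1 is shut, 1 is fully open, values between are in proportion. In form: {"angular": [[rx, ry, rz], ...], "xyz": [[tx, ty, tz], ...], "gripper": [gripper, ...]}. A call has 1 to 10 rows; each row shifts and turns the commanded pose from where the row before left it, along the tool's axes as they then stand; what a row does not reach is not made up. A row lasts 1/10 s, in which the tool goes at most 50 mm and 8.59 degrees, less where a joint would pass 70% of its speed; a pose out of reach is approached as far as the arm can. A call with a gripper value outside its range is refused whole. The fingers move at their own pace and stop on an object; "squeeze" is the grip in N (left out, the last holds). Time passes only in rows, so rows that do not move let the fingers close. It gives the time, the measured TCP pose, the force, the opening and the grip force at its end, in the units of the state.
- readout.get_state(): the state, without advancing time (a new reading comes with each control period).
- cams.read_camera(name): name is "side" or "top"; returns (picture, depth): 400x640x3 uint8, red, green, blue; 400x640 float32, m along the optical axis (not along the pixel's ray), 0 where there is no reading.
- cams.camera_info(name): a dict with "fx", "fy", "cx", "cy" (pixels), "extrinsics" (4x4, takes a point from world to camera coordinates). Camera axes: x right, y down, z forward; pixel columns grow to the right and rows downward; lengths in m; the calibration is good to about 2 mm. A picture is of the moment at which its call begins. camera_info takes no time and is no camera call.
- manip.finish_job(): hands the job in; it is judged then, once.
The state is a dict: "clock": time; "qpos": joint angles; "joint_vel": joint speeds; "joint_efforts": joint torques, N m; "ee_pos": TCP position; "tcp_rot": TCP orientation; "contact_force": force on the tool from outside, world axes, zero at the start; "ft_torque": the same for the moment, N m; "opening": finger opening in m; "finger_force": force on a finger pad.
Only numpy, scipy, OpenCV 4.12 (cv2) and the standard library are available. Lean on these libraries where they do the work, as an engineer would, in place of code of your own. Each camera call takes 0.05 s, during which the arm holds its last target. There are 200 camera calls.

## Task

A counterweighted gate arm bars the short board-transfer track on the bench. Push the arm up (its upturned end is the place to push) past its balance point, so that it tips over to its stop and stays raised by itself; then push the pallet with the circuit board along the track, under the raised arm, until it stands right up against the end stop. Never lift the pallet out of the track, leave the gate raised, and do not disturb the things standing around.

Things in the scene. Friction and masses are not known exactly. Their poses are not given: they have to be found in the camera images.
- track: aluminium track fixed on the bench; lane along its y. Origin: lane centre line, in the gate's plane, on the bench top. Lane floor 8 mm up, from y -205 (open end) to the end stop's face at y +110 (37 mm high); 66 mm wide between rails whose tops are 20 mm up. Gate post (71 mm high) at x +100; cradle for the lowered arm at x -52 (59 mm high). All heights from the bench.
- pallet: grey pallet in the lane, on the -y side of the gate, with a blue circuit board screwed on, 0.2 kg. Origin: centre of its underside; axes nearly the track's. 60 mm wide (x), 70 long (y -35 to 35), 14 high, board pins to 24. At its rear (y -34 to -27) an upright lip 56 wide, top 32 above the underside: push there toward +y. Against the stop its origin is at track y +75.
- gate_hinge (a point): the gate's hinge axis, parallel to the track's y, 100 mm to +x of the lane's centre line, 58 mm above the bench; fixed. On the arm's hub, 60 mm above the hinge when the gate is down, sits the counterweight, a dark steel disc 44 mm across.
- gate_handle (a point): middle of the arm's upturned end, moves with it. Gate down: 170 mm to -x of the hinge, 25 mm above it. Arm: 12 mm square steel, level with the hinge; at 170 mm from the hinge a round bar 12 mm thick turns up at a right angle, ending in a 20 mm black ball centred 50 mm above the arm. A thin blade under the arm reaches to 14 mm above the bench and bars the lane.
- gate (a joint): gate angle, rad: 0 down in its cradle (arm level, pointing from hinge to track -x, across the lane), growing as the end rises, 1.75 raised at its stop, leaning a little past upright. Let go below the balance point (about 0.9 rad) it falls back; beyond it, it swings on by itself to its stop and stays. Raising takes 1 to 2 N at the end; the hinge is damped.
- battery_9v: bystander: 9 V block battery, 50x27x18 mm; origin at the centre of its underside
- marker_pen: bystander: marker pen, length 134 mm; origin at the centre of its underside
- wick_reel: bystander: small flat reel, 50 across, height 9 mm; origin at the centre of its underside
- solvent_dispenser: bystander: white bottle, 59 across, height 121 mm; origin at the centre of its underside
- solder_reel_big: bystander: solder reel, 59x70x40 mm; origin at the centre of its underside
- tweezers_straight: bystander: tweezers, length 123 mm; origin at the centre of its underside
- tape_roll: bystander: roll of tape, 66 across, height 15 mm; origin at the centre of its underside

How it is judged:
On the way, in this order (a step that is already met when the one before it is completed fails the run):
1. the gate arm is raised to its stop while the pallet still stands behind the gate (value of joint gate above 1.65 rad and y of pallet in the frame of track below -0.03 m), for 0.2 s.
2. the pallet has been pushed under the arm up to the end stop (y of pallet in the frame of track above 0.07 m), for 0.1 s.
At the end, for the whole second after the job is handed in: the gate stands raised (joint above 1.65 rad) on its own, and the pallet lies at rest flat in the lane within 5 mm of the end stop (track y above 70 mm) (value of joint gate above 1.65 rad and y of pallet in the frame of track above 0.07 m and z of pallet in the frame of track below 0.011 m and angle between pallet's own z axis and vertical below 0.05 rad and linear speed of pallet below 0.01 m/s); the robot touches nothing.
It fails at once if the pallet is lifted more than 10 mm off the lane floor (z of pallet in the frame of track above 0.018 m).
It fails at once if a bystander (battery, marker pen, reel, bottle, tweezers, tape) is moved more than 20 mm (distance of any of battery_9v, marker_pen, wick_reel, solvent_dispenser, solder_reel_big, tweezers_straight, tape_roll from where it was at the start of the episode above 0.02 m).
It also fails if it takes over 51 s, if anything falls off the work surface, if the arm or the gripper's body presses on something with over 40 N, if the wrist force passes 120 N, or if a joint passes its speed limit or range.

## Working session

There is one attempt and no reset: what is moved stays moved. The work goes in short steps, Python scripts to look and compute and a tool call to move; the robot and the scene stay as the last step left them, time stands still between calls to the robot, and variables do not carry over. Pictures are saved under pics/ and viewed, at most 10 in all, crops included, and the job is handed in when it is done.

Besides the shell and the picture viewer there is one more tool, called after "Call:" as name(argument=value, ...) on one line, values as JSON. move_arm: Moves the arm, as the interface text tells. Its arguments: {"type":"object","properties":{"angular":{"type":"array"},"xyz":{"type":"array"},"gripper":{"type":"array"},"squeeze":{"type":"number"}},"required":["angular","xyz","gripper"]}

```bash
mkdir -p pics; python3 - <<'E'
from station import readout,cams
import cv2,numpy as np
s=readout.get_state();print(s['clock'],s['ee_pos'],s['tcp_rot'],s['opening'])
for n in('top','side'):
    p,d=cams.read_camera(n);cv2.imwrite(f'pics/{n}0.png',p[:,:,::-1]);np.save(f'pics/{n}0.npy',d)
    i=cams.camera_info(n);print(n,i)
E
```

```text
0.0 [0.22335718 0.58324532 0.18494704] [-5.71298775e-01 -3.08884170e+00  1.91542288e-03] 0.09102770231111257
top {'fx': 482.6985016723909, 'fy': 482.6985016723909, 'cx': 323.62863555098465, 'cy': 198.48615854583997, 'extrinsics': array([[-0.01634954, -0.99968099, -0.01925106,  0.28611824],
       [-0.98429863,  0.01947632, -0.17543339,  0.5292118 ],
       [ 0.17575237,  0.01608053, -0.98430306,  0.91940192],
       [ 0.        ,  0.        ,  0.        ,  1.        ]])}
side {'fx': 400.51673660574454, 'fy': 400.51673660574454, 'cx': 319.3581730227279, 'cy': 194.10866482446022, 'extrinsics': array([[-0.99988496, -0.01322842,  0.00742079,  0.53103357],
       [-0.01418322,  0.64205061, -0.76653105, -0.09603564],
       [ 0.00537547, -0.76654812, -0.64216437,  1.11327381],
       [ 0.        ,  0.        ,  0.        ,  1.        ]])}
```

View pics/top0.png

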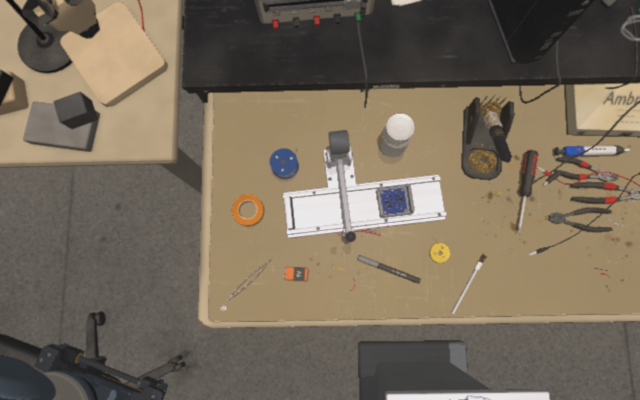

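View pics/side0.png

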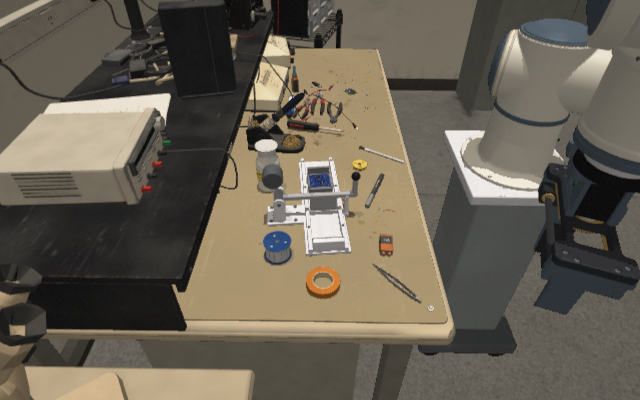

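The top view shows the track running left-right: end stop near (290,215), open end near (443,200), hinge post and counterweight at (340,150), handle ball at (349,237), pallet at (395,201). Next I'll look at an enlarged crop and convert the points.

```bash
cat > h.py <<'E'
import numpy as np
from station import cams
def ray(n,u,v,z):
    i=cams.camera_info(n);E=i['extrinsics'];R,t=E[:3,:3],E[:3,3]
    d=R.T@np.array([(u-i['cx'])/i['fx'],(v-i['cy'])/i['fy'],1]);c=-R.T@t
    return c+d*(z-c[2])/d[2]
def proj(n,P):
    i=cams.camera_info(n);p=i['extrinsics']@np.append(P,1)
    return np.array([i['fx']*p[0]/p[2]+i['cx'],i['fy']*p[1]/p[2]+i['cy']])
E
python3 - <<'E'
import cv2
p=cv2.imread('pics/top0.png');cv2.imwrite('pics/c1.png',cv2.resize(p[120:250,270:460],None,fx=4.2,fy=4.2,interpolation=cv2.INTER_CUBIC))
E
```

```text
(no output)
```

View pics/c1.png

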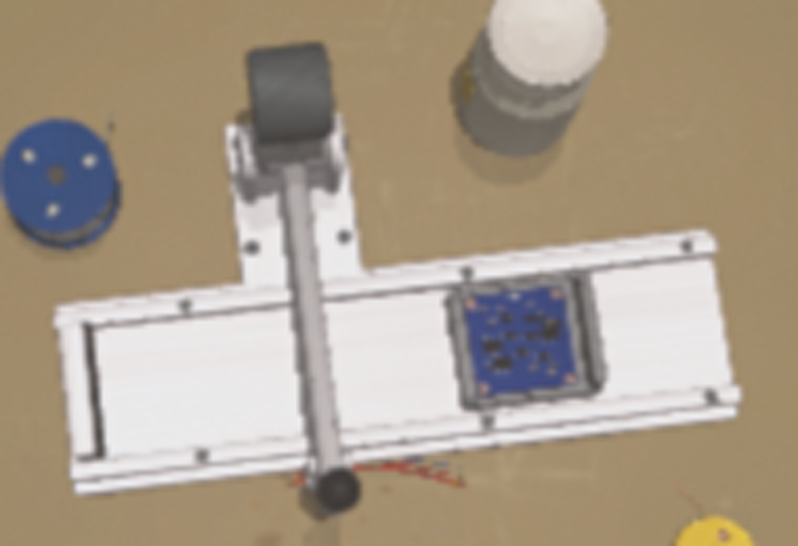

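The crop shows the ball at crop (340,490), arm root at (295,170), lane floor open-end corners at about (712,258)/(735,390), stop top's front edge (90,325)–(102,457), and the pallet lip at (590,335).

```bash
python3 - <<'E'
from h import *
P=lambda u,v,z:ray('top',270+u/4.2,120+v/4.2,z)
pts=dict(ball=(340,490,.108),armroot=(296,175,.064),armend=(325,455,.064),openA=(712,262,.008),openB=(733,387,.008),stA=(86,325,.037),stB=(98,457,.037),
railTR=(712,233,.02),railTL=(57,310,.02),railBR=(738,405,.02),railBL=(75,483,.02),lipA=(585,272,.04),lipB=(604,388,.04),palL=(452,293,.022),palL2=(466,408,.022),
bottletop=(548,40,.121))
W={k:P(*v) for k,v in pts.items()}
for k,v in W.items():print(k,v.round(4))
for a,b in(('railTR','railTL'),('railBR','railBL'),('openB','openA'),('stB','stA'),('ball','armroot')):
    d=W[b]-W[a];print(a,b,np.degrees(np.arctan2(d[1],d[0])),np.linalg.norm(d[:2]))
E
```

```text
ball [0.4509 0.226  0.108 ]
armroot [0.6059 0.2413 0.064 ]
armend [0.4716 0.2308 0.064 ]
openA [0.5712 0.0335 0.008 ]
openB [0.508  0.0269 0.008 ]
stA [0.5402 0.3442 0.037 ]
stB [0.4757 0.3387 0.037 ]
railTR [0.5834 0.0354 0.02  ]
railTL [0.5511 0.36   0.02  ]
railBR [0.4973 0.0278 0.02  ]
railBL [0.4652 0.3514 0.02  ]
lipA [0.5609 0.1023 0.04  ]
lipB [0.504  0.0959 0.04  ]
palL [0.5553 0.165  0.022 ]
palL2 [0.4981 0.1603 0.022 ]
bottletop [0.6517 0.1272 0.121 ]
railTR railTL 95.67886965103845 0.3261874615760141
railBR railBL 95.67710855503199 0.32515709304563406
openB openA 5.999984716433732 0.06357859717988054
stB stA 4.866237083781837 0.06466741044964892
ball armroot 5.631674677982597 0.15581823447018361
```

Call:
move_arm(angular=[[0, 0, -0.1163], [0, 0, -0.1163], [0, 0, -0.1163], [0, 0, -0.1163], [0, 0, 0], [0, 0, 0], [0, 0, 0], [0, 0, 0], [0, 0, 0], [0, 0, 0]], xyz=[[0, 0, 0], [0, 0, 0], [0, 0, 0], [0, 0, 0], [-0.03, -0.03, 0], [-0.03, -0.03, 0], [-0.03, -0.03, 0], [-0.03, -0.03, 0], [-0.03, -0.03, 0], [-0.03, -0.03, 0]], gripper=[0, 0, 0, 0, 0, 0, 0, 0, 0, 0])

```text
clock: 1.1
ee_pos: [0.4215, 0.421, 0.1853]
tcp_rot: [0.156, -3.137, 0.0]
contact_force: [-0.3, 0.4, -0.8]
opening: 0.0454
finger_force: 0.0
```

Call:
move_arm(angular=[[0, 0, 0], [0, 0, 0], [0, 0, 0], [0, 0, 0], [0, 0, 0], [0, 0, 0], [0, 0, 0]], xyz=[[-0.002, -0.04, 0], [-0.002, -0.04, 0], [-0.002, -0.04, 0], [-0.002, -0.04, 0], [-0.001, -0.037, 0], [0, 0, 0], [0, 0, 0]], gripper=[0, 0, 0, 0, 0, 0, 0])

```text
clock: 1.8
ee_pos: [0.4491, 0.2267, 0.1855]
tcp_rot: [0.153, -3.138, -0.0]
contact_force: [0.1, 0.7, -0.7]
opening: 0.0455
finger_force: 0.0
```

```bash
python3 - <<'E'
from station import readout,cams
import cv2
from h import *
s=readout.get_state();print(s['ee_pos'],proj('side',s['ee_pos']),proj('side',np.array([.45,.226,.108])))
p,d=cams.read_camera('side');cv2.imwrite('pics/s1.png',cv2.resize(p[80:260,240:480,::-1],None,fx=3.2,fy=3.2,interpolation=cv2.INTER_CUBIC))
E
```

```text
[0.44912776 0.22673104 0.18551104] [358.46492251 145.89975308] [355.55066308 175.71359276]
```

View pics/s1.png

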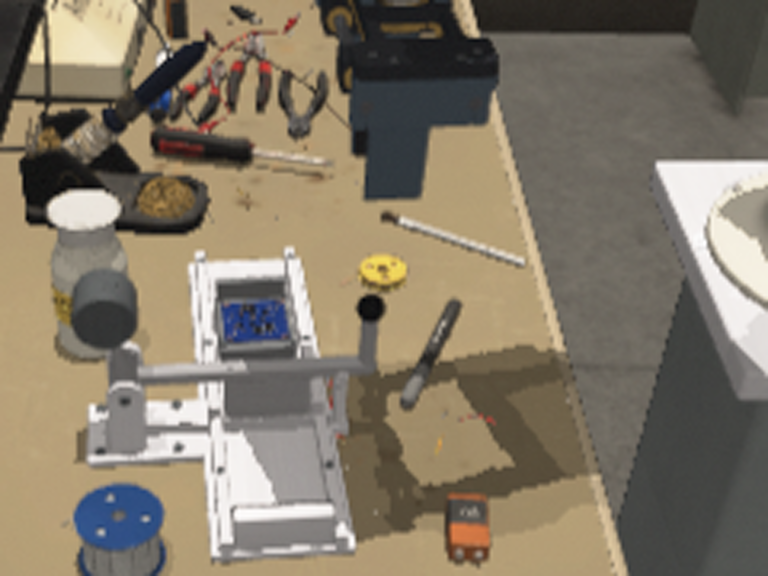

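The ball sits at crop (371,308), full-frame (355.9,176.3), which matches my estimate of (355.6,175.7). The finger block at crop x 365–430 looks slightly off to the right, so I'll check it with depth.

```bash
python3 - <<'E'
from station import readout,cams
from h import *
print(proj('side',np.array([.449,.262,.1855])))
p,d=cams.read_camera('side');i=cams.camera_info('side');E=i['extrinsics']
for v in(124,132,138,141):
    for u in(352,355,358,362,366,370,373,376):
        z=d[v,u];c=np.array([(u-i['cx'])/i['fx']*z,(v-i['cy'])/i['fy']*z,z]);w=E[:3,:3].T@(c-E[:3,3]);print(v,u,w.round(3))
E
```

```text
[359.62270634 155.66507608]
124 352 [0.464 0.207 0.225]
124 355 [0.463 0.262 0.257]
124 358 [0.457 0.264 0.258]
124 362 [0.45  0.263 0.258]
124 366 [0.442 0.264 0.258]
124 370 [0.435 0.262 0.257]
124 373 [0.429 0.262 0.257]
124 376 [ 0.355 -0.19  -0.003]
132 352 [ 0.433 -0.14  -0.003]
132 355 [0.462 0.262 0.24 ]
132 358 [0.456 0.264 0.241]
132 362 [0.448 0.261 0.239]
132 366 [0.441 0.262 0.24 ]
132 370 [0.433 0.26  0.239]
132 373 [ 0.369 -0.141 -0.002]
132 376 [ 0.36  -0.138 -0.001]
138 352 [ 0.435 -0.105 -0.002]
138 355 [0.461 0.262 0.226]
138 358 [0.455 0.263 0.227]
138 362 [0.447 0.26  0.225]
138 366 [0.44  0.26  0.226]
138 370 [0.432 0.26  0.226]
138 373 [ 0.372 -0.106 -0.002]
138 376 [ 0.363 -0.104 -0.001]
141 352 [ 0.436 -0.087 -0.002]
141 355 [0.46  0.259 0.217]
141 358 [0.454 0.261 0.219]
141 362 [0.447 0.26  0.218]
141 366 [0.439 0.259 0.218]
141 370 [0.431 0.259 0.218]
141 373 [ 0.374 -0.088 -0.001]
141 376 [ 0.365 -0.09  -0.002]
```

```bash
python3 - <<'E'
from station import readout,cams
from h import *
import cv2
print(readout.get_state()['ee_pos'])
for n,(u0,u1,v0,v1) in dict(side=(335,395,100,180),top=(300,400,190,290)).items():
    p,d=cams.read_camera(n);i=cams.camera_info(n);E=i['extrinsics'];R,t=E[:3,:3],E[:3,3]
    v,u=np.mgrid[v0:v1,u0:u1];z=d[v0:v1,u0:u1]
    c=np.stack([(u-i['cx'])/i['fx']*z,(v-i['cy'])/i['fy']*z,z],-1);w=(c-t)@R
    m=(z>0)&(abs(w[...,0]-.449)<.04)&(abs(w[...,1]-.227)<.1)&(w[...,2]>.125)&(w[...,2]<.30)
    q=w[m];print(n,len(q),q.min(0).round(3),q.max(0).round(3))
    for zz in(.15,.17,.19,.2,.21,.22,.23):
        k=q[abs(q[:,2]-zz)<.005];print(zz,len(k),k.mean(0).round(3) if len(k) else '')
    cv2.imwrite(f'pics/{n}2.png',cv2.resize(p[v0:v1,u0:u1,::-1],None,fx=6,fy=6,interpolation=cv2.INTER_CUBIC))
E
python3 -c "
import cv2,numpy as np
a=cv2.imread('pics/side2.png');b=cv2.imread('pics/top2.png')[:,:420]
h=max(a.shape[0],b.shape[0]);f=lambda x:np.pad(x,((0,h-x.shape[0]),(0,0),(0,0)))
cv2.imwrite('pics/both2.png',np.hstack([f(a),f(b)])[:600])"
```

```text
[0.44901839 0.22787875 0.18546143]
side 646 [0.409 0.202 0.212] [0.484 0.314 0.3  ]
0.15 0 
0.17 0 
0.19 0 
0.2 0 
0.21 13 [0.451 0.238 0.214]
0.22 88 [0.45  0.248 0.22 ]
0.23 101 [0.449 0.252 0.23 ]
top 2 [0.415 0.18  0.297] [0.416 0.192 0.298]
0.15 0 
0.17 0 
0.19 0 
0.2 0 
0.21 0 
0.22 0 
0.23 0
```

View pics/both2.png

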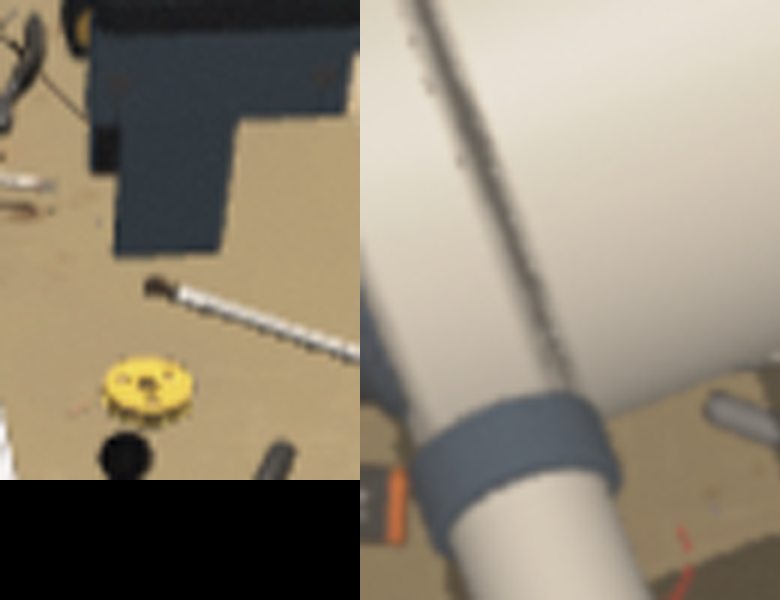

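The side view shows the finger tip ending at about z 0.215, roughly 30 mm above the TCP reading, laterally in line with the ball. A TCP reading near z 0.065 puts the ball or bar between the fingers in either case, so I'll descend in steps and watch the force.

Call:
move_arm(angular=[[0, 0, 0], [0, 0, 0], [0, 0, 0], [0, 0, 0], [0, 0, 0], [0, 0, 0], [0, 0, 0]], xyz=[[-0.001, -0.001, 0.02], [0, 0, 0.02], [0, 0, 0.02], [0, 0, 0.02], [0, 0, 0.02], [0, 0, 0.018], [0, 0, 0]], gripper=[0, 0, 0, 0, 0, 0, 0])

```text
clock: 2.7
ee_pos: [0.4487, 0.2266, 0.0657]
tcp_rot: [0.158, -3.134, 0.002]
contact_force: [0.6, -1.0, 1.3]
opening: 0.0459
finger_force: 0.0
```

```bash
python3 - <<'E'
from station import readout,cams
import cv2
from h import *
s=readout.get_state();print(s['ee_pos'],proj('side',s['ee_pos']),s['contact_force'])
p,d=cams.read_camera('side');cv2.imwrite('pics/s3.png',cv2.resize(p[120:250,270:430,::-1],None,fx=4.5,fy=4.5,interpolation=cv2.INTER_CUBIC))
E
```

```text
[0.44872277 0.2266401  0.06568898] [354.9027003  190.88671637] [ 0.64622406 -0.96344746  1.31563865]
```

View pics/s3.png

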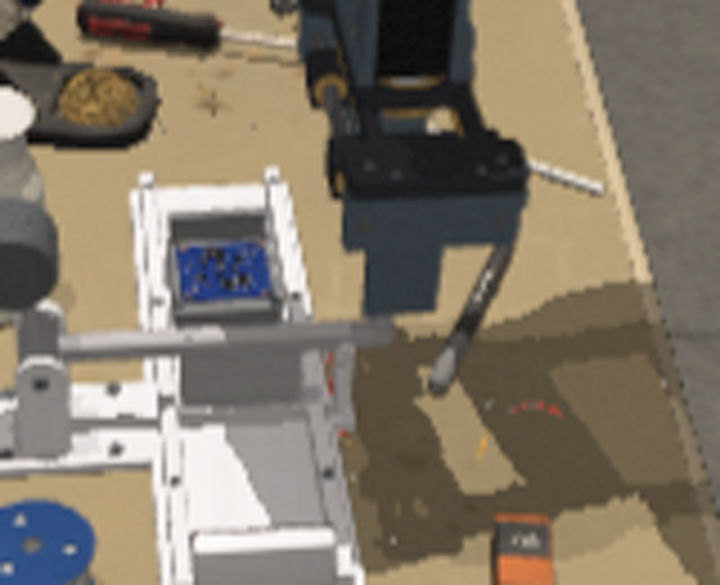

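The finger tips (crop (400,312)) are around z 0.096, with the ball hidden between them and the arm end at crop (390,330). Closing on the ball now.

Call:
move_arm(angular=[[0, 0, 0], [0, 0, 0], [0, 0, 0], [0, 0, 0], [0, 0, 0], [0, 0, 0], [0, 0, 0], [0, 0, 0]], xyz=[[0, 0, 0.004], [0, 0, 0], [0, 0, 0], [0, 0, 0], [0, 0, 0], [0, 0, 0], [0, 0, 0], [0, 0, 0]], gripper=[0, -1, -1, -1, -1, -1, -1, -1], squeeze=15)

```text
clock: 3.55
ee_pos: [0.4504, 0.2258, 0.0639]
tcp_rot: [-0.156, 3.137, -0.001]
contact_force: [0.9, -6.3, 3.4]
opening: 0.0189
finger_force: 15.0
```

Call:
move_arm(angular=[[0, 0, 0], [0, 0, 0], [0, 0, 0], [0, 0, 0], [0, 0, 0], [0, 0, 0], [0, 0, 0], [0, 0, 0], [0, 0, 0]], xyz=[[-0.004, 0, -0.0125], [-0.0054, 0, -0.0123], [-0.006, 0, -0.012], [-0.007, 0, -0.0112], [-0.0077, 0, -0.0108], [-0.0086, 0, -0.0102], [-0.0092, 0, -0.0095], [-0.01, 0, -0.0088], [0, 0, 0]], gripper=[-1, -1, -1, -1, -1, -1, -1, -1, -1])

```text
clock: 4.45
ee_pos: [0.5089, 0.2316, 0.152]
tcp_rot: [-0.156, 3.136, -0.001]
contact_force: [-3.2, -5.1, 3.3]
opening: 0.0189
finger_force: 15.0
```

Call:
move_arm(angular=[[0, 0, 0], [0, 0, 0], [0, 0, 0], [0, 0, 0], [0, 0, 0], [0, 0, 0], [0, 0, 0], [0, 0, 0], [0, 0, 0]], xyz=[[-0.0105, 0, -0.008], [-0.0113, 0, -0.0072], [-0.0117, 0, -0.0063], [-0.0121, 0, -0.0054], [-0.0125, 0, -0.0045], [-0.0128, 0, -0.0036], [-0.013, 0, -0.0026], [-0.0132, 0, -0.0017], [0, 0, 0]], gripper=[-1, -1, -1, -1, -1, -1, -1, -1, -1])

```text
clock: 5.35
ee_pos: [0.606, 0.2412, 0.1905]
tcp_rot: [-0.155, 3.136, -0.001]
contact_force: [-0.1, -6.0, 6.6]
opening: 0.0185
finger_force: 15.0
```

```bash
python3 - <<'E'
from station import readout,cams
import cv2
p,d=cams.read_camera('side');cv2.imwrite('pics/s4.png',cv2.resize(p[60:260,230:430,::-1],None,fx=3,fy=3,interpolation=cv2.INTER_CUBIC))
E
```

```text
(no output)
```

View pics/s4.png

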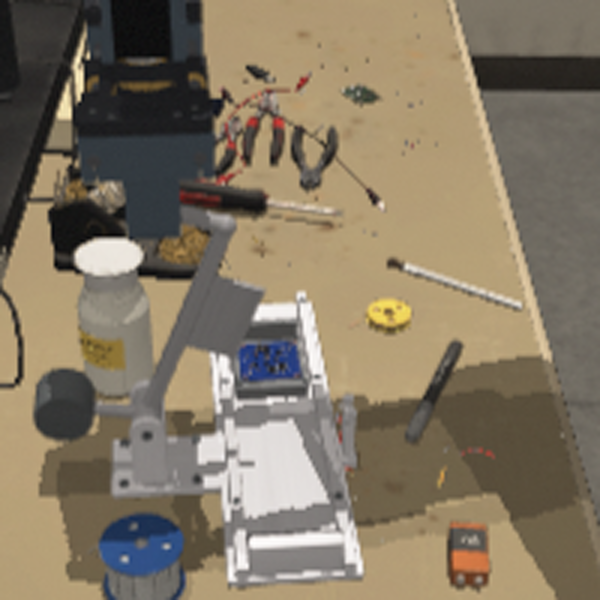

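The arm is up at roughly 1.2 rad (end at crop (225,220), counterweight swung to (65,403)), past balance, with the pallet unmoved. Releasing it, letting it swing, then backing up.

Call:
move_arm(angular=[[0, 0, 0], [0, 0, 0], [0, 0, 0], [0, 0, 0], [0, 0, 0], [0, 0, 0], [0, 0, 0], [0, 0, 0], [0, 0, 0], [0, 0, 0]], xyz=[[0, 0, 0], [0, 0, 0], [0, 0, 0], [0, 0, 0], [0, 0, 0], [0, 0, 0], [0, 0, 0], [0, 0, 0], [0, 0, 0], [0, 0, 0]], gripper=[0, 0, 0, 0, 0, 0, 0, 0, 0, 0])

```text
clock: 6.4
ee_pos: [0.6044, 0.2418, 0.1901]
tcp_rot: [-0.156, 3.138, 0.0]
contact_force: [-0.0, -0.2, -0.6]
opening: 0.0453
finger_force: 0.0
```

Call:
move_arm(angular=[[0, 0, 0], [0, 0, 0], [0, 0, 0], [0, 0, 0], [0, 0, 0], [0, 0, 0], [0, 0, 0], [0, 0, 0]], xyz=[[0, 0, -0.02], [0, 0, -0.03], [0, 0, -0.03], [0, 0, -0.02], [0, 0, 0], [0, 0, 0], [0, 0, 0], [0, 0, 0]], gripper=[0, 0, 0, 0, 0, 0, 0, 0])

```text
clock: 7.2
ee_pos: [0.6039, 0.2416, 0.289]
tcp_rot: [0.156, -3.136, 0.001]
contact_force: [0.9, -0.2, 0.2]
opening: 0.0458
finger_force: 0.0
```

```bash
python3 - <<'E'
from station import readout,cams
import cv2
print(readout.get_state()['contact_force'])
p,d=cams.read_camera('side');cv2.imwrite('pics/s5.png',cv2.resize(p[60:260,230:430,::-1],None,fx=3,fy=3,interpolation=cv2.INTER_CUBIC))
E
```

```text
[ 0.85687419 -0.16843051  0.22192843]
```

View pics/s5.png

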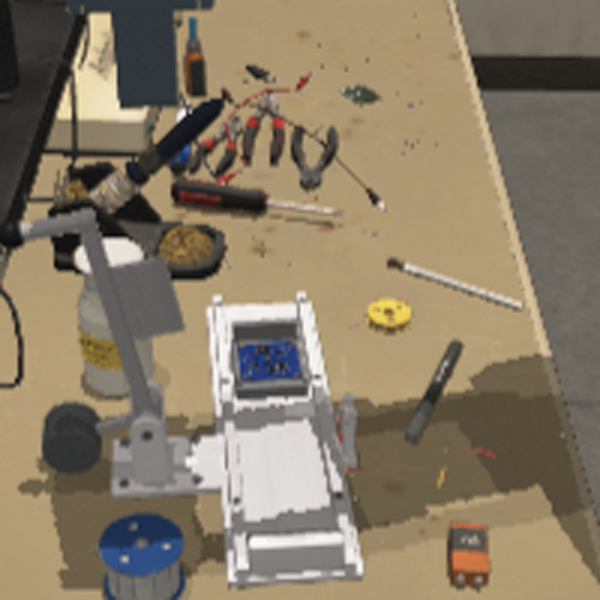

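The gate stands at its stop, leaning past upright (arm crop (150,400)→(85,215)), and the pallet is still behind the gate. Moving to the open end behind the lip with fingers shut, then descending.

Call:
move_arm(angular=[[0, 0, 0], [0, 0, 0], [0, 0, 0], [0, 0, 0], [0, 0, 0], [0, 0, 0], [0, 0, 0]], xyz=[[0.019, -0.034, 0], [0.019, -0.034, 0], [0.019, -0.034, 0], [0.019, -0.034, 0], [0.0194, -0.034, 0], [0, 0, 0], [0, 0, 0]], gripper=[-1, -1, -1, -1, -1, -1, -1])

```text
clock: 7.95
ee_pos: [0.5261, 0.0626, 0.2901]
tcp_rot: [0.154, -3.138, -0.0]
contact_force: [0.4, -0.3, -0.4]
opening: 0.0005
finger_force: 0.0
```

Call:
move_arm(angular=[[0, 0, 0], [0, 0, 0], [0, 0, 0], [0, 0, 0], [0, 0, 0], [0, 0, 0], [0, 0, 0], [0, 0, 0], [0, 0, 0]], xyz=[[0, 0, 0.035], [0, 0, 0.035], [0, 0, 0.035], [0, 0, 0.035], [0, 0, 0.035], [0, 0, 0.035], [0, 0, 0.03], [0, 0, 0.024], [0, 0, 0]], gripper=[-1, -1, -1, -1, -1, -1, -1, -1, -1])

```text
clock: 8.85
ee_pos: [0.5247, 0.0641, 0.0232]
tcp_rot: [0.157, -3.133, -0.001]
contact_force: [-0.3, -0.6, 1.1]
opening: 0.0005
finger_force: 0.0
```

```bash
python3 - <<'E'
from station import readout,cams
import cv2
from h import *
s=readout.get_state();e=s['ee_pos'];print(e,s['contact_force'],s['opening'])
p,d=cams.read_camera('side');i=cams.camera_info('side');E=i['extrinsics'];R,t=E[:3,:3],E[:3,3]
v,u=np.mgrid[:400,:640];c=np.stack([(u-i['cx'])/i['fx']*d,(v-i['cy'])/i['fy']*d,d],-1);w=(c-t)@R
O=np.array([.519,.233]);a=np.radians(5.65);tx=np.array([np.cos(a),np.sin(a)]);ty=np.array([-tx[1],tx[0]])
X=(w[...,:2]-O)@tx;Y=(w[...,:2]-O)@ty;Z=w[...,2]
print('tcp track',(e[:2]-O)@tx,(e[:2]-O)@ty)
m=(d>0)&(abs(X+.01)<.03)&(Y>-.2)&(Y<-.08)&(Z>.03)
for z in np.arange(.03,.12,.008):
    k=m&(abs(Z-z)<.004);print(round(z,3),k.sum(),(np.median(X[k]).round(3),X[k].min().round(3),X[k].max().round(3),np.median(Y[k]).round(3),np.median(u[k]),v[k].max()) if k.any() else '')
cv2.imwrite('pics/s6.png',cv2.resize(p[90:220,250:410,::-1],None,fx=4.5,fy=4.5,interpolation=cv2.INTER_CUBIC))
E
```

```text
[0.52465647 0.0640768  0.02320897] [-0.31194206 -0.64317522  1.11381948] 0.0005206320830332293
tcp track -0.011001729619652664 -0.16865943329568225
0.03 24 (np.float64(-0.001), np.float64(-0.027), np.float64(0.017), np.float64(-0.131), np.float64(319.0), np.int64(174))
0.038 50 (np.float64(-0.006), np.float64(-0.027), np.float64(0.02), np.float64(-0.131), np.float64(321.0), np.int64(170))
0.046 1 (np.float64(0.004), np.float64(0.004), np.float64(0.004), np.float64(-0.162), np.float64(316.0), np.int64(157))
0.054 23 (np.float64(-0.013), np.float64(-0.029), np.float64(0.006), np.float64(-0.159), np.float64(323.0), np.int64(156))
0.062 37 (np.float64(-0.009), np.float64(-0.029), np.float64(0.006), np.float64(-0.158), np.float64(321.0), np.int64(155))
0.07 40 (np.float64(-0.013), np.float64(-0.029), np.float64(0.006), np.float64(-0.157), np.float64(323.0), np.int64(152))
0.078 32 (np.float64(-0.013), np.float64(-0.028), np.float64(0.005), np.float64(-0.157), np.float64(323.0), np.int64(150))
0.086 8 (np.float64(-0.011), np.float64(-0.028), np.float64(0.002), np.float64(-0.155), np.float64(322.5), np.int64(148))
0.094 0 
0.102 0 
0.11 0 
0.118 0
```

View pics/s6.png

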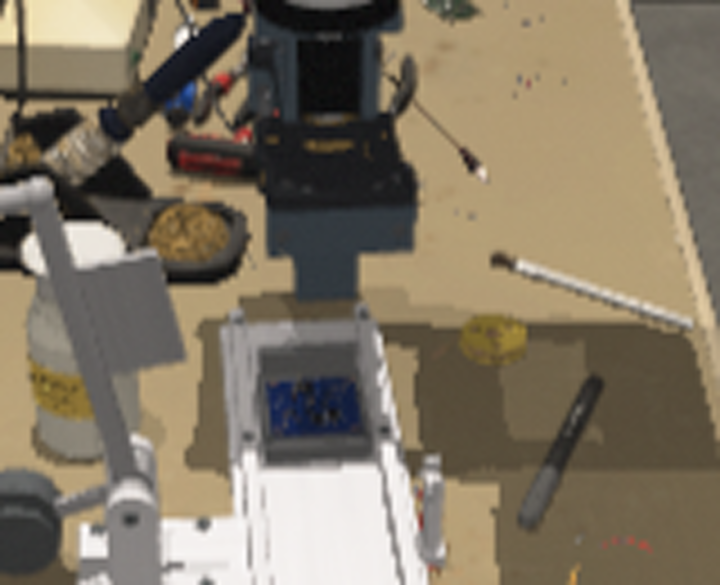

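The finger tip (crop (325,298)) visibly ends at z ≈ 0.05, behind the lip, while the reading says 0.023. I'll lower in small steps and feel for the floor.

Call:
move_arm(angular=[[0, 0, 0], [0, 0, 0], [0, 0, 0], [0, 0, 0], [0, 0, 0], [0, 0, 0]], xyz=[[0, 0, 0.004], [0, 0, 0.004], [0, 0, 0.004], [0, 0, 0.002], [0, 0, 0.002], [0, 0, 0]], gripper=[-1, -1, -1, -1, -1, -1])

```text
clock: 9.5
ee_pos: [0.5262, 0.0631, 0.01]
tcp_rot: [0.156, -3.138, 0.0]
contact_force: [0.5, -0.8, -0.1]
opening: 0.0007
finger_force: 0.0
```

Call:
move_arm(angular=[[0, 0, 0], [0, 0, 0], [0, 0, 0], [0, 0, 0]], xyz=[[0, 0, 0.002], [0, 0, 0.002], [0, 0, 0.001], [0, 0, 0]], gripper=[-1, -1, -1, -1])

```text
clock: 9.9
ee_pos: [0.5262, 0.0631, 0.0049]
tcp_rot: [0.156, -3.137, 0.0]
contact_force: [0.1, -0.5, -0.1]
opening: 0.0006
finger_force: 0.0
```

No contact at a reading below the floor height, so the camera's tip height is the true one. Lowering further.

Call:
move_arm(angular=[[0, 0, 0], [0, 0, 0], [0, 0, 0], [0, 0, 0], [0, 0, 0], [0, 0, 0]], xyz=[[0, 0, 0.003], [0, 0, 0.003], [0, 0, 0.003], [0, 0, 0.002], [0, 0, 0.001], [0, 0, 0]], gripper=[-1, -1, -1, -1, -1, -1])

```text
clock: 10.5
ee_pos: [0.5262, 0.0631, -0.007]
tcp_rot: [0.156, -3.137, 0.0]
contact_force: [0.6, 0.3, 0.3]
opening: 0.0001
finger_force: 0.0
```

```bash
cat > m.py <<'E'
from station import readout,cams
from h import *
s=readout.get_state();e=s['ee_pos'];print(e,s['contact_force'])
p,d=cams.read_camera('side');i=cams.camera_info('side');E=i['extrinsics'];R,t=E[:3,:3],E[:3,3]
v,u=np.mgrid[:400,:640];c=np.stack([(u-i['cx'])/i['fx']*d,(v-i['cy'])/i['fy']*d,d],-1);w=(c-t)@R
O=np.array([.519,.233]);a=np.radians(5.65);tx=np.array([np.cos(a),np.sin(a)]);ty=np.array([-tx[1],tx[0]])
X=(w[...,:2]-O)@tx;Y=(w[...,:2]-O)@ty;Z=w[...,2]
print('tcp track',(e[:2]-O)@tx,(e[:2]-O)@ty)
y0=(e[:2]-O)@ty
m=(d>0)&(abs(X+.01)<.012)
k=m&(Y>y0-.03)&(Y<y0+.1)
for y in np.arange(y0-.01,y0+.13,.006):
    k=m&(abs(Y-y)<.003)
    if k.any():print(round(y,3),k.sum(),Z[k].min().round(3),Z[k].max().round(3))
E
python3 m.py
```

```text
[ 0.52622982  0.06312057 -0.00704528] [0.56633442 0.29008744 0.27001362]
tcp track -0.009530169471483886 -0.16976592197984064
-0.168 1 0.423 0.423
-0.162 61 0.019 0.424
-0.156 234 0.027 0.424
-0.15 51 0.121 0.424
-0.144 57 0.12 0.425
-0.138 63 0.037 0.425
-0.132 100 0.02 0.424
-0.126 312 0.02 0.309
-0.12 123 0.021 0.428
-0.114 25 0.021 0.429
-0.108 37 0.021 0.429
-0.102 81 0.021 0.429
-0.096 238 0.021 0.429
-0.09 377 0.02 0.424
-0.084 262 0.02 0.399
-0.078 58 0.019 0.143
-0.072 47 0.005 0.024
-0.066 25 0.004 0.022
-0.06 16 0.005 0.01
-0.054 15 0.004 0.008
-0.048 14 0.005 0.009
-0.042 21 0.005 0.009
```

Tip sits at about z 0.02, roughly 18 mm behind the lip. Before pushing, I'll check how the wider gripper block clears the 59 mm cradle.

```bash
cat >> m.py <<'E'
print('---')
for z in np.arange(.045,.25,.01):
    k=(d>0)&(abs(Z-z)<.005)&(Y>y0-.1)&(Y<y0+.1)&(abs(X)<.085)
    if k.any():print(round(z,3),k.sum(),X[k].min().round(3),X[k].max().round(3),Y[k].min().round(3),Y[k].max().round(3))
E
python3 m.py|sed -n '/---/,$p'
```

```text
---
0.045 46 -0.027 0.019 -0.161 -0.132
0.055 2 -0.0 0.007 -0.157 -0.155
0.095 17 -0.044 0.027 -0.244 -0.087
0.105 120 -0.047 0.028 -0.245 -0.084
0.115 154 -0.047 0.028 -0.245 -0.084
0.125 251 -0.048 0.028 -0.243 -0.079
0.135 223 -0.047 0.027 -0.241 -0.077
0.145 408 -0.047 0.027 -0.256 -0.077
0.155 91 -0.036 0.014 -0.213 -0.15
0.165 84 -0.036 0.013 -0.201 -0.149
0.175 74 -0.03 0.013 -0.174 -0.148
0.185 69 -0.044 0.028 -0.209 -0.15
0.195 49 -0.047 0.028 -0.209 -0.134
0.205 181 -0.047 0.027 -0.178 -0.13
0.215 76 -0.039 0.021 -0.164 -0.134
0.225 60 -0.053 0.037 -0.161 -0.12
0.235 167 -0.055 0.037 -0.171 -0.119
0.245 200 -0.057 0.036 -0.179 -0.118
```

Body bottom is at z 0.095, within x −47…+37 mm, so it clears cradle, gate and stop. Pushing.

Call:
move_arm(angular=[[0, 0, 0], [0, 0, 0], [0, 0, 0], [0, 0, 0], [0, 0, 0], [0, 0, 0], [0, 0, 0], [0, 0, 0], [0, 0, 0], [0, 0, 0]], xyz=[[0, 0.007, 0], [0, 0.007, 0], [0, 0.005, 0], [0, 0.005, 0], [0, 0.007, 0], [0, 0.007, 0], [0, 0.007, 0], [0, 0.007, 0], [0, 0.007, 0], [0, 0.007, 0]], gripper=[-1, -1, -1, -1, -1, -1, -1, -1, -1, -1])

```text
clock: 11.6
ee_pos: [0.5197, 0.1294, -0.0069]
tcp_rot: [-0.156, 3.138, -0.0]
contact_force: [0.2, -2.2, 0.5]
opening: 0.0007
finger_force: 1.1
```

Call:
move_arm(angular=[[0, 0, 0], [0, 0, 0], [0, 0, 0], [0, 0, 0], [0, 0, 0], [0, 0, 0], [0, 0, 0], [0, 0, 0], [0, 0, 0], [0, 0, 0]], xyz=[[0, 0.007, 0], [0, 0.007, 0], [0, 0.007, 0], [0, 0.007, 0], [0, 0.007, 0], [0, 0.007, 0], [0, 0.007, 0], [0, 0.007, 0], [0, 0.007, 0], [0, 0.007, 0]], gripper=[-1, -1, -1, -1, -1, -1, -1, -1, -1, -1])

```text
clock: 12.6
ee_pos: [0.5127, 0.199, -0.0069]
tcp_rot: [0.156, -3.138, 0.0]
contact_force: [0.6, -2.9, 0.7]
opening: 0.0006
finger_force: 1.3
```

```bash
python3 m.py|sed '/---/,$d'
```

```text
[ 0.51272016  0.19903629 -0.00688538] [ 0.58317818 -2.88909065  0.74766937]
tcp track -0.009593103008601002 -0.033180454092752346
-0.043 15 0.423 0.425
-0.037 13 0.423 0.425
-0.031 16 0.423 0.425
-0.025 22 0.037 0.425
-0.019 251 0.021 0.426
-0.013 130 0.019 0.425
-0.007 102 0.021 0.425
-0.001 91 0.021 0.425
0.005 84 0.019 0.425
0.011 408 0.02 0.424
0.017 133 0.02 0.304
0.023 29 0.02 0.429
0.029 58 0.021 0.43
0.035 106 0.02 0.43
0.041 325 0.019 0.428
0.047 478 0.005 0.412
0.053 338 0.004 0.399
0.059 65 0.005 0.144
0.065 22 0.005 0.009
0.071 21 0.004 0.009
0.077 23 0.005 0.009
0.083 9 0.006 0.009
```

Call:
move_arm(angular=[[0, 0, 0], [0, 0, 0], [0, 0, 0], [0, 0, 0], [0, 0, 0], [0, 0, 0], [0, 0, 0], [0, 0, 0], [0, 0, 0]], xyz=[[0, 0.007, 0], [0, 0.007, 0], [0, 0.007, 0], [0, 0.007, 0], [0, 0.007, 0], [0, 0.007, 0], [0, 0.007, 0], [0, 0.005, 0], [0, 0, 0]], gripper=[-1, -1, -1, -1, -1, -1, -1, -1, -1])

```text
clock: 13.55
ee_pos: [0.5074, 0.253, -0.0069]
tcp_rot: [-0.157, 3.138, 0.0]
contact_force: [-0.1, 0.1, 0.2]
opening: 0.0004
finger_force: 0.0
```

Call:
move_arm(angular=[[0, 0, 0], [0, 0, 0], [0, 0, 0]], xyz=[[0, 0.002, 0], [0, 0.002, 0], [0, 0, 0]], gripper=[-1, -1, -1])

```text
clock: 13.85
ee_pos: [0.507, 0.2562, -0.0069]
tcp_rot: [0.156, -3.138, -0.0]
contact_force: [-0.1, 0.6, 1.0]
opening: 0.0005
finger_force: 0.0
```

Call:
move_arm(angular=[[0, 0, 0], [0, 0, 0], [0, 0, 0], [0, 0, 0]], xyz=[[0, 0.001, 0], [0, 0.001, 0], [0, 0.001, 0], [0, 0, 0]], gripper=[-1, -1, -1, -1])

```text
clock: 14.25
ee_pos: [0.5067, 0.2593, -0.0069]
tcp_rot: [0.156, -3.138, -0.0]
contact_force: [-0.3, -0.3, -0.9]
opening: 0.0004
finger_force: 0.2
```

Call:
move_arm(angular=[[0, 0, 0], [0, 0, 0], [0, 0, 0], [0, 0, 0]], xyz=[[0, 0.001, 0], [0, 0.001, 0], [0, 0.001, 0], [0, 0, 0]], gripper=[-1, -1, -1, -1])

```text
clock: 14.65
ee_pos: [0.5066, 0.2621, -0.0068]
tcp_rot: [-0.156, 3.137, -0.0]
contact_force: [1.9, -3.4, -0.1]
opening: 0.0004
finger_force: 1.7
```

```bash
python3 m.py|sed '/---/,$d'
```

```text
[ 0.50664874  0.26206045 -0.00682473] [ 1.94583736 -3.42165195 -0.05475802]
tcp track -0.009430218086683907 0.03013526442777348
0.02 17 0.423 0.425
0.026 14 0.423 0.425
0.032 21 0.422 0.425
0.038 26 0.133 0.425
0.044 251 0.021 0.425
0.05 143 0.019 0.425
0.056 133 0.021 0.425
0.062 100 0.02 0.425
0.068 107 0.021 0.425
0.074 429 0.021 0.424
0.08 185 0.021 0.422
0.086 35 0.021 0.429
0.092 75 0.021 0.429
0.098 87 0.022 0.429
0.104 301 0.031 0.428
0.11 442 0.033 0.42
0.116 458 0.034 0.399
0.122 194 -0.003 0.144
0.128 48 -0.004 0.034
0.134 24 -0.002 0.002
0.14 23 -0.002 0.001
0.146 30 -0.003 0.001
0.152 24 -0.003 0.002
0.158 27 -0.003 0.001
```

Call:
move_arm(angular=[[0, 0, 0], [0, 0, 0], [0, 0, 0]], xyz=[[0, 0.001, 0], [0, 0.001, 0], [0, 0, 0]], gripper=[-1, -1, -1])

```text
clock: 15.0
ee_pos: [0.5067, 0.2624, -0.0067]
tcp_rot: [-0.157, 3.137, -0.004]
contact_force: [4.8, -21.7, 5.2]
opening: 0.0007
finger_force: 11.3
```

The force jumped to 22 N with no travel, so the pallet is hard against the stop. Backing off, raising, then a last look.

Call:
move_arm(angular=[[0, 0, 0], [0, 0, 0], [0, 0, 0], [0, 0, 0], [0, 0, 0], [0, 0, 0], [0, 0, 0], [0, 0, 0], [0, 0, 0], [0, 0, 0]], xyz=[[0, -0.003, 0], [0, -0.01, 0], [0, -0.03, 0], [0, -0.04, 0], [0, -0.04, 0], [0, -0.04, 0], [0, 0, -0.03], [0, 0, -0.04], [0, 0, -0.04], [0, 0, 0]], gripper=[-1, -1, -1, -1, -1, -1, -1, -1, -1, -1])

```text
clock: 16.0
ee_pos: [0.5251, 0.1018, 0.1077]
tcp_rot: [-0.155, 3.13, 0.001]
contact_force: [-1.2, -0.0, 0.2]
opening: 0.0006
finger_force: 0.0
```

```bash
python3 - <<'E'
from station import readout,cams
import cv2
s=readout.get_state();print(s['clock'],s['ee_pos'],s['contact_force'])
p,d=cams.read_camera('side');cv2.imwrite('pics/s7.png',cv2.resize(p[100:260,230:430,::-1],None,fx=3.5,fy=3.5,interpolation=cv2.INTER_CUBIC))
E
```

```text
16.0 [0.52511092 0.10182534 0.1077063 ] [-1.23372731e+00 -2.91226570e-04  2.36164965e-01]
```

View pics/s7.png

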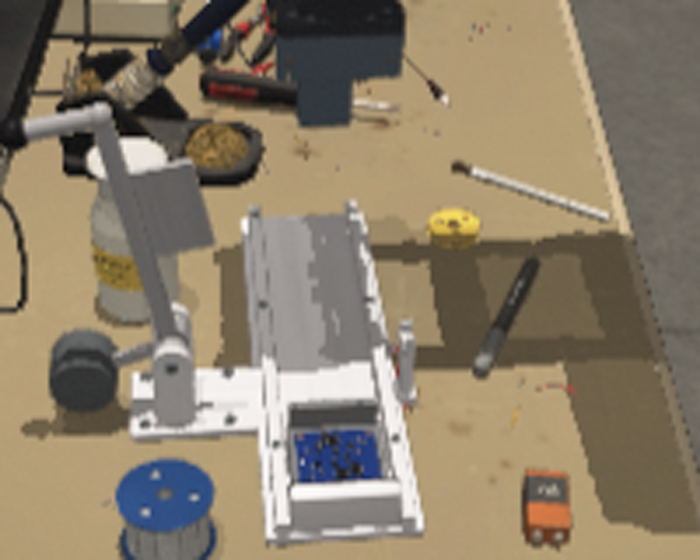

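The pallet (crop (337,450)) is up against the end stop, the gate is raised at its stop, and nothing around it has moved.

```bash
python3 -c "
from station import manip
print(manip.finish_job())"
```

```text
the job is handed in; nothing more can be done
None
```

I raised the gate, which stays up at its stop on its own, pushed the pallet hard against the end stop, and handed the job in at about 16 s. The last picture shows nothing around it moved; the judge returned no verdict.

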